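# Press a test cassette shut in the locking pliers

### The arm

A 6-joint arm with a two-finger parallel gripper is mounted at the origin on a cart in front of the work surface, level with it; the furniture and walls round the work are solid. World frame = base frame: x ahead of the robot, y to its left, z up, the work surface at z = 0. Lengths are in mm, angles in degrees, forces in N, time in s.
With the tool pointing down it reaches from about 350 to 850 mm from the base axis. Payload 8.1 kg.
Tool frame: the origin (TCP) lies at the very end of the fingers, on their centre line; the grasp point (between the pads) lies 19 mm behind it; z points along the fingers, y is the line along which they close (so a half turn about z gives the same grasp; the last joint's range is limited). The gripper opens to 85 mm and grips with 20 to 120 N. Pads are 22 mm wide; open, the fingers measure 114 mm over their backs; the gripper's body (76 mm by 85 mm) begins 54 mm behind the grasp point. The pads swing forward as they close: fully open they stand 13 mm farther back than shut.
Start: joints at [-68.835, 7.471, 85.268, -0, 87.261, -4.893], TCP at [263.589, -539.005, 231.292] pointing down, gripper open.
Joint ranges: [-169.43, 169.43], [-51.17, 129.36], [1.28, 143.12], [-76.62, 256.62], [0, 156.53], [-152.29, 152.29]. Speed limits (degrees/s): [136.94, 136.94, 159.86, 180, 180, 180].

### API

Orientations are given as [roll, pitch, yaw] about the fixed x, y, z axes, in that order (R = Rz(yaw) Ry(pitch) Rx(roll)).
In Python, from bench import sense, eyes, job, models gives the robot as it stands. The module is installed in compiled form; this text tells all that it offers.
- The arm moves only by the tool apply_moves, never from a script. Its argument "rows" is a list of rows, each a list of 6 numbers: the shift along the tool's x, y, z in mm, then the turn, a rotation vector about the tool's x, y, z in rad. In form: [[dx, dy, dz, rx, ry, rz], ...]. A call has exactly 5 rows; each row shifts and turns the commanded pose from where the row before left it, along the tool's axes as they then stand; what a row does not reach is not made up. A row lasts 1/8 s, in which the tool goes at most 62.5 mm and 10.7 degrees, less where a joint would pass 70% of its speed; a pose out of reach is approached as far as the arm can. A call is refused whole if a number of a shift passes 62.5 or a number of a turn 0.188, either way. A call with a gripper value outside its range is refused whole. "fingers" is the finger opening in mm, from 0 to 85.4, set as the call begins (left out, the last holds). The fingers move at their own pace and stop on an object; "grip_force" is the grip in N (left out, the last holds). Time passes only in rows, so rows that do not move let the fingers close, or fill a call up. It gives the time, the measured TCP pose, the force, the opening and the grip force at its end, in the units of the state.
- sense(): the state, without advancing time (a new reading comes with each control period).
- eyes.snapshot(name): name is "side" or "top" or "wrist"; returns (picture, depth): 400x640x3 uint8, red, green, blue; 400x640 float32, mm along the optical axis (not along the pixel's ray), 0 where there is no reading.
- eyes.get_calibration(name): a dict with "intrinsics" (3x3 intrinsics, pixels), "R" (3x3) and "t" (3): a world point X has camera coordinates R X + t; the wrist camera has in their place "mount" (4x4, takes a point from camera to tool coordinates, whose origin is the TCP and whose axes are the flange's). Camera axes: x right, y down, z forward; pixel columns grow to the right and rows downward; lengths in mm; the calibration is good to about 2 mm. A picture is of the moment at which its call begins: read the wrist's pose just before it. get_calibration takes no time and is no camera call.
- job.hand_in(): hands the job in; it is judged then, once.
Trained networks look in the newest picture that a camera, given by its name, has taken for a name from the list of things; names that differ only in an ending like _2 or _b are one class to them, and where a whole thing is asked for, a point or a joint stands for the part that bears it (a point fixed in the world has none). Each returns a list of dicts, best first, with "confidence" (0 to 1); they miss things now and then, are a little off and sometimes report something else, mostly with a low value. They report only what shows in the picture. A call takes as long as a camera call. They do not tell look-alikes from the thing itself.
- models.boxes_of(name, camera): "xyz" ([x, y, z] in mm, in world coordinates, good to about 4 mm: the middle of the surface that is visible of it).
- models.cut_out(name, camera): "pixels" (400x640 bool, what is visible of it).
- models.place_of(name, camera): "xyz" ([x, y, z] in mm, in world coordinates, good to about 4 mm: a listed point, or the origin of a listed thing).
The state is a dict: "time": time; "joint_pos": joint angles; "qd": joint speeds; "joint_efforts": joint torques, N m; "tool_pos": TCP position; "tcp_rot": TCP orientation; "ft_force": force on the tool from outside, world axes, zero at the start; "wrist_torque": the same for the moment, N m; "finger_gap": finger opening in mm; "grip_force": force on a finger pad.
Only numpy, scipy, OpenCV 4.12 (cv2) and the standard library are available. Lean on these libraries where they do the work, as an engineer would, in place of code of your own. Each camera call takes 0.05 s, during which the arm holds its last target. There are 200 camera calls.

### The job

The white test cassette standing in the jaws of the bench-mounted locking pliers still has its cover standing proud. Squeeze the plier handles together until they lock and stay shut on their own when let go, which presses the cassette fully closed; then pull the release lever at the end of the moving handle outwards so that the jaws spring open again. Leave the closed cassette in its nest and do not disturb the other things on the bench.

Things in the scene. Friction and masses are not known exactly. Their poses are not given: they have to be found in the camera images.
- press: steel C-jaw locking pliers lying level, 62 mm above the bench, on a fixed 225 x 100 x 12 mm foot plate. Origin on the bench under the jaw pivot; x along the pliers to the jaws, y towards the fixed handle's side, z up. Both handles run to -x, 53 to 71 mm above the bench, nothing but the foot plate (4 mm screw heads) below; no part of the pliers is over 75 mm high.
- fixed_grip (a point): on the outer (+y) face of the fixed handle, 78 mm behind the jaw pivot, mid height: one finger bears here when squeezing. Axes as press. The fixed handle lies at y 3 to 14 mm of press, back to x = -120 mm, then a knurled knob 18 mm across to x = -134 mm.
- moving_grip (a point): on the outer (-y) face of the moving handle across from fixed_grip, mid height; moves with the handle. About 65 mm from fixed_grip when open, 40 mm when locked. About 12 N here closes the pliers, most where the cassette is pressed; then they go over centre and meet a firm stop. The moving handle ends 48 mm behind this point.
- handle (a joint): angle of the moving handle, rad: 0 open (held there by a spring), about 0.52 locked against its stop. Past about 0.46 it is over centre and stays locked by itself; let go before that, it springs open.
- lever_tip (a point): on the inner face (towards the fixed handle) of the release lever's flat end: 5 mm thick, 24 mm long, 18 mm high, this point its middle; the lever sticks out 48 mm past the moving handle's end and moves with it. Locked, it is at x = -162, y = -13.5 mm of press, the space on its +y side free behind the knob. Pull or push it outwards (-y of press).
- release_lever (a joint): angle of the release lever in the moving handle, rad: 0 at rest (light return spring), 0.45 fully out. With the pliers locked, about 0.25 (20 mm at its end, 2 to 4 N) pries the toggle back over centre; the handle then springs outwards by itself, the lever's end by about 60 mm: keep that side clear.
- cassette: the white plastic test cassette to be closed, loose, 70 mm long, 20 mm high, on its long edge in the nest; 9 mm thick with the cover proud, 6 mm shut. Origin at the middle of the lower edge, on the base half's inner face; x along its length, z up, cover on the -y side.
- cassette_cover (a joint): how far the cover is pressed on, m: 0 to 0.0006 at the start, 0.003 fully shut. A tight press fit (about 9 N): it stays where it is pressed.
- nest (a point): middle of the nest's ledge, at the fixed jaw's face, where the cassette stands; part of press, 52 mm above the bench, 75 mm in front of the jaw pivot.
- finished_0: bystander: a finished closed cassette, 70 x 20 x 6 mm, lying flat beside the pliers
- finished_1: bystander: another finished closed cassette, as finished_0
- lab_timer: bystander: lab timer, 62 x 62 x 17 mm
- forceps: bystander: steel forceps, 14 x 120 x 10 mm
Not all that is in view belongs to the job. What is shaped like the cassette but pink, red or yellow is not meant.

How it is judged (in metres and radians):
On the way, in this order (a step that is already met when the one before it is completed fails the run):
1. the handles are squeezed past centre and stay locked with the robot's hand off the pliers, the cassette pressed shut (value of joint handle above 0.484 rad and value of joint cassette_cover above 0.0022 m and contact force between each of the arm, the fingers and press below 0.3 N), for 0.2 s.
2. the release lever is pulled outwards while the handles are still together (value of joint release_lever above 0.1 rad and value of joint handle above 0.364 rad).
At the end, for the whole second after the job is handed in: the handles have sprung open (handle joint below 0.08 rad), the release lever is back at rest (below 0.06 rad), the cassette's cover is pressed home (its joint above 2.2 of 3 mm) and the cassette stands at rest in the nest (origin within 14 mm of the nest point, tilt under 0.4 rad) (value of joint handle below 0.08 rad and value of joint cassette_cover above 0.0022 m and value of joint release_lever below 0.06 rad and distance between cassette and nest below 0.014 m and angle between cassette's own z axis and vertical below 0.4 rad and linear speed of cassette below 0.02 m/s); the robot touches nothing.
It fails at once if another thing on the bench (finished cassettes, timer, forceps) is pushed more than 30 mm (distance of any of finished_0, finished_1, lab_timer, forceps from where it was at the start of the episode above 0.03 m).
It fails at once if the cassette leaves the nest (distance between cassette and nest above 0.03 m).
It also fails if it takes over 38 s, if anything falls off the work surface, if the arm or the gripper's body presses on something with over 40 N, if the wrist force passes 120 N, or if a joint passes its speed limit or range.

## Working session

There is one attempt and no reset: what is moved stays moved. The work goes in short steps, Python scripts to look and compute and a tool call to move; the robot and the scene stay as the last step left them, time stands still between calls to the robot, and variables do not carry over. Pictures are saved under pics/ and viewed, at most 10 in all, crops included, and the job is handed in when it is done.

Besides the shell and the picture viewer there is one more tool, called after ">>>" as name(argument=value, ...), one argument or row to a line, values as JSON. apply_moves: Moves the arm, as the interface text tells. Its arguments: {"type":"object","properties":{"rows":{"type":"array"},"fingers":{"type":"number"},"grip_force":{"type":"number"}},"required":["rows"]}

```bash
mkdir -p pics; cat > h.py <<'E'
import numpy as np,cv2
from bench import sense,eyes,job,models
def save(n,f):
    p,d=eyes.snapshot(n); cv2.imwrite(f'pics/{f}.png',p[:,:,::-1]); return p,d
def pl(names,cams,fn='place_of'):
    for c in cams:
        for n in names:
            for r in getattr(models,fn)(n,c)[:2]: print(c,n,np.round(r['xyz'],1),round(r['confidence'],2))
E
python3 - <<'E'
from h import *
s=sense();print({k:np.round(v,2) for k,v in s.items()})
for c in('top','side'):
    save(c,c+'0'); 
pl(['press','fixed_grip','moving_grip','lever_tip','cassette','nest'],['top','side'])
a=np.hstack([cv2.imread(f'pics/{c}0.png') for c in('top',)]);
E
```

```text
{'time': np.float64(0.0), 'joint_pos': array([-68.84,   7.51,  85.33,   0.  ,  87.26,  -4.89]), 'qd': array([ 0.03, -0.02, -0.  ,  0.03, -0.03, -0.06]), 'joint_efforts': array([-0.000e+00, -5.694e+01, -5.006e+01, -0.000e+00,  1.000e-02,
        0.000e+00]), 'tool_pos': array([ 263.39, -538.49,  230.24]), 'tcp_rot': array([-1.799e+02, -1.000e-02,  2.606e+01]), 'ft_force': array([-0.17, -0.14, -0.09]), 'wrist_torque': array([ 0.05, -0.03,  0.04]), 'grip_force': np.float64(0.0), 'finger_gap': np.float64(85.41)}
top press [ 559.1 -285.5   -3.3] 0.8
top fixed_grip [ 498.4 -234.7   66.6] 0.56
top moving_grip [ 468.7 -289.7   63.3] 0.93
top moving_grip [ 493.8 -373.1    1.2] 0.24
top lever_tip [ 386.3 -260.    58.2] 0.65
top cassette [ 511.7 -511.    -1.4] 0.71
top cassette [ 626.4 -515.5    1.2] 0.64
top nest [ 622.3 -320.5   52.4] 0.69
side press [ 555.9 -285.3   -2.2] 0.79
side fixed_grip [ 502.1 -230.    64.9] 0.8
side moving_grip [ 468.1 -288.    59.8] 0.66
side lever_tip [ 386.1 -259.2   60.9] 0.69
side cassette [ 515.  -512.3    2.2] 0.89
side cassette [ 621.2 -324.7   47.4] 0.77
side nest [ 623.4 -321.5   55.4] 0.86
```

View pics/top0.png

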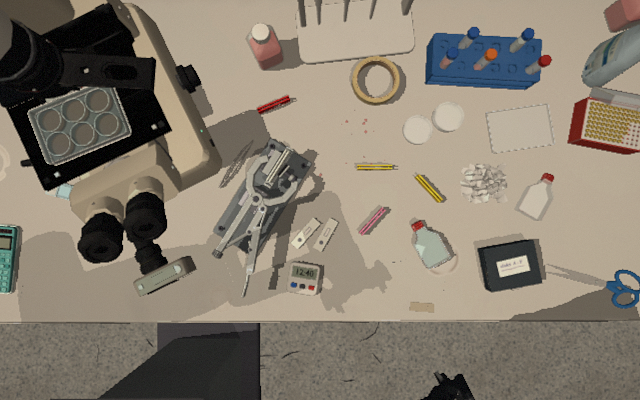

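View pics/side0.png

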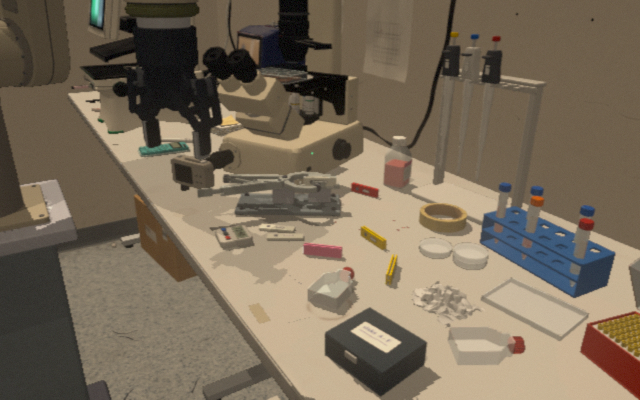

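The top view shows the pliers (knob at 217,252; lever end 246,295; cassette about 275,165). The microscope's camera tube (165,270) is close on the +y side, so I check heights there, then go above for a near view.

```bash
cat >> h.py <<'E'
def cloud(n,d,T=None):
    c=eyes.get_calibration(n);K=c['intrinsics'];v,u=np.mgrid[:400,:640]
    P=np.stack([(u-K[0,2])*d/K[0,0],(v-K[1,2])*d/K[1,1],d],-1)
    if T is None: return (P-np.array(c['t']))@np.array(c['R'])
    M=T@np.array(c['mount']);return P@M[:3,:3].T+M[:3,3]
def tcp(s):
    from scipy.spatial.transform import Rotation as R
    T=np.eye(4);T[:3,:3]=R.from_euler('xyz',s['tcp_rot'],degrees=True).as_matrix();T[:3,3]=s['tool_pos'];return T
E
python3 - <<'E'
from h import *
p,d=eyes.snapshot('top');W=cloud('top',d)
X=W[d>0]
for x in range(300,800,40):
    print(x,[int(np.max(q)) if len(q:=X[(abs(X[:,0]-x-20)<20)&(abs(X[:,1]-y-15)<15)][:,2]) else None for y in range(-480,60,30)])
p,d2=eyes.snapshot('side');W2=cloud('side',d2)[d2>0]
print('side')
X=W2
for x in range(300,800,40):
    print(x,[int(np.max(q)) if len(q:=X[(abs(X[:,0]-x-20)<20)&(abs(X[:,1]-y-15)<15)][:,2]) else None for y in range(-480,60,30)])
c=eyes.get_calibration('wrist');print(np.round(c['mount'],2),c['intrinsics'])
E
```

```text
300 [3, 2, 2, 3, 3, 3, 3, 4, 3, 4, 2, 4, 3, 4, 4, 3, 3, 2]
340 [3, 2, 16, 17, 17, 3, 5, 71, 4, 4, 3, 3, 4, 80, 3, 3, 3, 2]
380 [3, 3, 18, 20, 19, 3, 71, 73, 3, 4, 83, 89, 90, 89, 79, 4, 3, 4]
420 [3, 3, 16, 17, 16, 4, 74, 72, 72, 72, 83, 90, 305, 79, 72, 4, 3, 1]
460 [4, 8, 9, 8, 9, 12, 75, 73, 73, 303, 316, 323, 328, 322, 71, 2, -1, None]
500 [4, 10, 7, 8, 6, 74, 75, 73, 72, 323, 328, 323, 326, 312, 260, None, None, None]
540 [3, 5, 5, 70, 70, 70, 75, 73, 16, 304, 311, 305, 269, 270, 261, 243, 235, None]
580 [5, 4, 3, 71, 72, 76, 72, 70, 13, 236, 260, 261, 257, 246, 253, 253, 254, 235]
620 [4, 4, 3, 18, 74, 74, 71, 10, 10, 99, 242, 236, 254, 255, 254, 255, 254, 235]
660 [4, 4, 4, 4, 13, 17, 14, 10, 2, 330, 330, 329, 329, 436, 432, 389, 254, 252]
700 [3, 4, 3, 3, 3, 3, 20, 4, 3, 331, 329, 330, 330, 450, 424, 253, 235, 250]
740 [26, 4, 3, 4, 22, 22, 22, 4, 3, 3, 90, 234, 327, 444, 415, None, 163, None]
780 [27, 5, 3, 4, 4, 3, 3, 3, 3, 4, 86, 98, 235, 236, 235, 236, 314, 314]
side
300 [1, 1, 1, 1, 1, 2, 1, 2, 2, 0, 1, 1, 1, 1, 1, 1, 1, 1]
340 [2, 2, 14, 14, 15, 1, 1, 70, 2, 2, 2, 1, 1,
[... 452 characters left out ...]
260, 260, 145, 136, 122, 98, 97, 97]
620 [6, 3, 10, 16, 73, 73, 70, 3, 3, 97, 245, 252, 252, 252, 252, 252, 252, -703]
660 [1, 1, 2, 2, 59, 17, 1, 1, None, 329, 328, 328, 325, 361, 417, 416, 365, None]
700 [2, 2, 2, 1, 2, 2, 20, 2, 1, 330, 328, 328, 328, 418, 417, 286, 249, 249]
740 [1, 1, 2, 2, 20, 21, 21, 1, 2, 2, 327, 233, 327, 417, 417, 233, 249, 252]
780 [25, 2, 2, 2, 2, 2, 2, 2, 1, 2, 86, 233, 234, 234, 234, 233, 415, 414]
[[   0.     -0.96   -0.28   69.87]
 [   1.      0.      0.      0.41]
 [  -0.     -0.28    0.96 -142.25]
 [   0.      0.      0.      1.  ]] [[301.58504235   0.         316.73876753]
 [  0.         301.58504235 194.02635839]
 [  0.           0.           1.        ]]
```

```bash
cat >> h.py <<'E'
from scipy.spatial.transform import Rotation as R
def plan(pos,rpy,n,fr=None):
    """rows from measured pose (or fr=(pos,rpy)) to the target"""
    s=sense();p0,r0=fr if fr else (s['tool_pos'],s['tcp_rot'])
    A=R.from_euler('xyz',r0,degrees=True);B=R.from_euler('xyz',rpy,degrees=True)
    w=(A.inv()*B).as_rotvec()/n;st=(np.array(pos)-p0)/n
    for i in range(n):
        Ai=A*R.from_rotvec(w*i);print(np.round(np.r_[Ai.inv().apply(st)],1).tolist(),np.round(w,3).tolist())
E
python3 - <<'E'
from h import *
plan([470,-330,270],[180,0,-29],6)
E
```

```text
[46.2, -16.2, -6.4] [-0.0, -0.0, 0.16]
[43.0, -23.3, -6.4] [-0.0, -0.0, 0.16]
[38.8, -29.9, -6.4] [-0.0, -0.0, 0.16]
[33.5, -35.7, -6.4] [-0.0, -0.0, 0.16]
[27.4, -40.6, -6.4] [-0.0, -0.0, 0.16]
[20.5, -44.4, -6.4] [-0.0, -0.0, 0.16]
```

>>> apply_moves(
  rows=[
    [46,-16,-6.5,0,0,0.16],
    [43,-23,-6.5,0,0,0.16],
    [39,-30,-6.5,0,0,0.16],
    [33.5,-36,-6.5,0,0,0.16],
    [27.5,-40.5,-6.5,0,0,0.16],
  ],
  fingers=80,
)

```text
time: 1.42
tool_pos: [436.9, -363.8, 264.2]
tcp_rot: [180.0, -0.0, -20.1]
ft_force: [0.1, -0.8, 0.1]
finger_gap: 80.0
grip_force: 0.0
```

>>> apply_moves(
  rows=[
    [20.5,-44.5,-6.5,0,0,0.16],
    [0,0,0,0,0,0],
    [0,0,0,0,0,0],
    [0,0,0,0,0,0],
    [0,0,0,0,0,0],
  ],
)

```text
time: 2.05
tool_pos: [469.4, -331.0, 270.1]
tcp_rot: [180.0, 0.0, -29.0]
ft_force: [0.5, 0.3, 0.1]
finger_gap: 79.9
grip_force: 0.0
```

```bash
python3 - <<'E'
from h import *
s=sense();T=tcp(s);print(s['time'],s['tool_pos'],s['tcp_rot'],s['finger_gap'])
p,d=save('wrist','w1');np.savez('w1.npz',p=p,d=d,T=T)
W=cloud('wrist',d,T)
pl(['press','fixed_grip','moving_grip','lever_tip','cassette','nest'],['wrist'])
# microscope low-y edge by x & height
_,d2=eyes.snapshot('side');_,d3=eyes.snapshot('top')
X=np.vstack([W[d>0],cloud('side',d2)[d2>0],cloud('top',d3)[d3>0]])
X=X[(X[:,1]>-240)&(X[:,1]<0)]
for x in range(380,640,20):
    print(x,[int(q.min()) if len(q:=X[(abs(X[:,0]-x-10)<10)&(abs(X[:,2]-z-20)<20)][:,1])>3 else None for z in range(80,360,40)])
E
```

```text
2.05 [ 469.42827059 -330.95564643  270.06913078] [ 1.79998464e+02  2.25564596e-02 -2.90058469e+01] 79.89780685110405
wrist press [ 557.2 -285.1   -2.5] 0.93
wrist press [ 383.7 -258.9   62.9] 0.19
wrist fixed_grip [ 499.8 -228.7   60. ] 0.63
wrist moving_grip [ 468.2 -288.4   62.8] 0.81
wrist lever_tip [ 386.9 -261.    62.5] 0.58
wrist lever_tip [ 626.4 -316.4   56. ] 0.46
wrist cassette [ 623.  -325.7   51.6] 0.91
wrist cassette [ 509.1 -510.4    3.9] 0.77
wrist nest [ 623.2 -318.2   54.9] 0.66
wrist nest [ 383.4 -263.5   63.6] 0.57
380 [-110, None, None, None, None, None, None]
400 [-151, None, None, None, None, None, None]
420 [-160, None, None, None, None, None, None]
440 [-149, None, None, None, None, None, None]
460 [None, None, None, None, -120, -137, None]
480 [None, None, None, None, -131, -190, -125]
500 [None, None, -74, -111, -188, -198, -166]
520 [-56, None, -112, -164, -189, -196, None]
540 [-76, -90, -157, -186, -177, None, None]
560 [-118, -131, -185, -191, -179, None, None]
580 [-159, -159, -187, -186, -180, None, None]
600 [-199, -155, -176, -180, -175, None, None]
620 [-206, -146, -162, -168, -165, None, None]
```

View pics/w1.png

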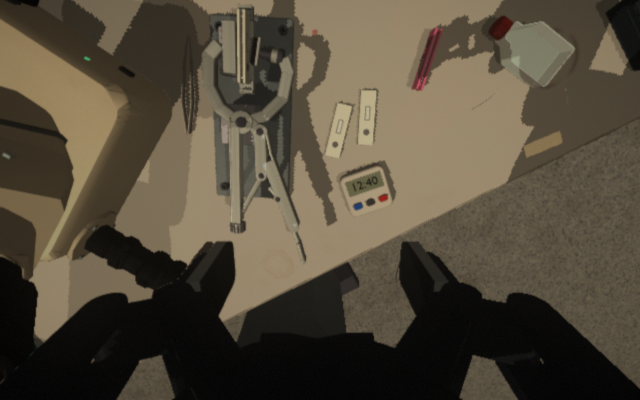

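The wrist view shows the fixed handle (237,130–228, knob at its end), the moving handle (262,140 to 297,228), the lever (297,228 to 304,262), and the cassette in the jaws at (243,50). I fit the press frame from the depth points.

```bash
python3 - <<'E'
from h import *
z=np.load('w1.npz');d=z['d'];W=cloud('wrist',d,z['T'])
m=np.zeros((400,640),bool);m[145:215,222:252]=1
Q=W[m&(W[...,2]>55)&(W[...,2]<85)&(d>0)]
vx,vy,x0,y0=cv2.fitLine(Q[:,:2].astype(np.float32),cv2.DIST_HUBER,0,.01,.01).ravel()
if vx<0: vx,vy=-vx,-vy
yaw=np.degrees(np.arctan2(vy,vx));ax=np.array([vx,vy]);ay=np.array([-vy,vx])
print('yaw',yaw,'z',np.percentile(Q[:,2],[5,50,95]))
cy=(Q[:,:2]@ay);print('handle y range',np.percentile(cy,[2,50,98]))
c=np.array([x0,y0])@ay-8.5   # press origin y coordinate along ay
# knob end
m[:]=0;m[205:240,222:252]=1
Q=W[m&(W[...,2]>50)&(W[...,2]<85)&(d>0)];e=np.percentile(Q[:,:2]@ax,2);print('knob z',Q[:,2].max())
O=ax*(e+134)+ay*c;print('origin',O)
def loc(p):p=np.array(p)[:2]-O;return np.round([p@ax,p@ay],1)
for n,p in dict(fixed=[500,-231.5],mov=[468.4,-288.5],lever=[386.4,-260],nest=[622.8,-320],press=[557.4,-285.3]).items():print(n,loc(p))
m[:]=0;m[120:270,245:312]=1
Q=W[m&(W[...,2]>50)&(W[...,2]<85)&(d>0)];L=(Q[:,:2]-O)@np.c_[ax,ay]
for x in range(-200,-40,12):
    q=L[(abs(L[:,0]-x)<3)]
    if len(q)>3: print(x,np.round(np.percentile(q[:,1],[2,98]),1),len(q))
E
```

```text
yaw -29.684107 z [55.44410623 70.40820591 71.85005575]
handle y range [23.90841889 37.95392697 46.0252296 ]
knob z 72.84529440126954
origin [ 559.21900208 -284.84121791]
fixed [-77.9  17. ]
mov [-77.1 -48.2]
lever [-162.4  -64. ]
nest [72.6  0.9]
press [-1.4 -1.3]
-176 [-70.5 -66.8] 7
-164 [-69.3 -64.3] 25
-152 [-66.7 -61.2] 27
-140 [-62.8 -56.7] 27
-128 [-63.5   3.4] 52
-116 [-61.7 -47. ] 71
-104 [-57.4   1.4] 79
-92 [-53.1   0.3] 115
-80 [-49.   -6.9] 124
-68 [-44.8 -13.4] 112
-56 [-40.7 -14. ] 129
-44 [-36.5 -14.7] 123
```

```bash
python3 - <<'E'
from h import *
plan([475,-257,120],[180,15,-29.7],5)
E
```

```text
[-6.2, -13.3, 30.1] [0.0, -0.052, 0.003]
[-4.7, -13.2, 30.4] [0.0, -0.052, 0.003]
[-3.1, -13.2, 30.6] [0.0, -0.052, 0.003]
[-1.6, -13.2, 30.7] [0.0, -0.052, 0.003]
[0.0, -13.2, 30.7] [0.0, -0.052, 0.003]
```

>>> apply_moves(
  rows=[
    [-6,-13.3,30,0,-0.052,0.003],
    [-4.7,-13.2,30.5,0,-0.052,0.003],
    [-3,-13.2,30.5,0,-0.052,0.003],
    [-1.6,-13.2,30.7,0,-0.052,0.003],
    [0,-13.2,30.7,0,-0.052,0.003],
  ],
  fingers=85.4,
)

```text
time: 3.12
tool_pos: [475.5, -256.9, 119.1]
tcp_rot: [179.9, 15.0, -29.8]
ft_force: [0.3, -0.9, 0.2]
finger_gap: 85.7
grip_force: 0.0
```

```bash
cat >> h.py <<'E'
O=np.array([558.9,-284.3]);a=np.radians(-29.7);ax=np.array([np.cos(a),np.sin(a)]);ay=np.array([-np.sin(a),np.cos(a)])
def loc(p):q=np.array(p)[:2]-O;return np.round([q@ax,q@ay,p[2]],1)
def wld(x,y,z):return np.r_[O+x*ax+y*ay,z]
def st():
    s=sense();F=s['ft_force'];print(round(s['time'],2),'tcp loc',loc(s['tool_pos']),np.round(s['tcp_rot'],1),'gap',round(s['finger_gap'],1),'F loc',np.round([F[:2]@ax,F[:2]@ay,F[2]],1),'grip',round(s['grip_force'],1));return s
def pk(names,cams):
    for c in cams:
        eyes.snapshot(c)
        for n in names:
            for r in models.place_of(n,c)[:1]:print(c,n,loc(r['xyz']),round(r['confidence'],2))
E
python3 - <<'E'
from h import *
s=st();p,d=save('wrist','w2');W=cloud('wrist',d,tcp(s));pk(['fixed_grip','moving_grip','nest'],['wrist','top'])
plan(wld(-86.5,-18,38),[180,15,-29.7],4)
E
```

```text
3.12 tcp loc [-86.  -17.5 119.1] [179.9  15.  -29.8] gap 85.7 F loc [ 0.7 -0.6  0.2] grip 0.0
wrist fixed_grip [-79.1  19.8  59.8] 0.78
wrist moving_grip [-81.3 -47.3  60. ] 0.96
wrist nest [-2.7 -0.9 -2.2] 0.6
top moving_grip [-76.4 -49.2  62.4] 0.73
top nest [75.9  3.  55.7] 0.69
[4.9, -0.2, 20.4] [0.0, -0.001, -0.001]
[4.9, -0.1, 20.4] [0.0, -0.001, -0.001]
[5.0, -0.1, 20.3] [0.0, -0.001, -0.001]
[5.0, -0.1, 20.3] [0.0, -0.001, -0.001]
```

View pics/w2.png

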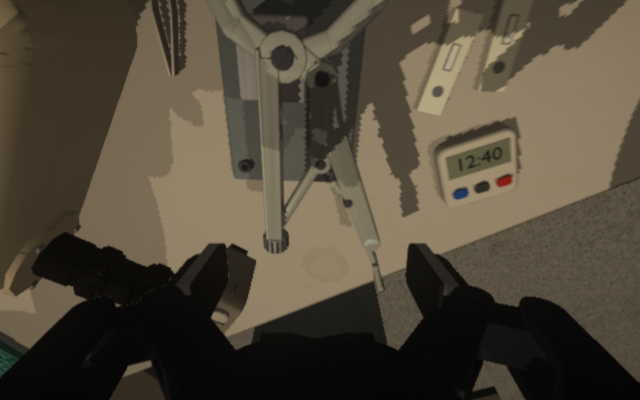

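The wrist view shows the handles between the open fingers (fixed handle at column 270, moving handle at 350), so I go down.

>>> apply_moves(
  rows=[
    [5,-0.3,20.4,0,0,0],
    [5,-0.3,20.4,0,0,0],
    [5,-0.2,20.3,0,0,0],
    [5,-0.2,20.3,0,0,0],
    [0,0,0,0,0,0],
  ],
)

```text
time: 4.2
tool_pos: [472.6, -254.5, 33.3]
tcp_rot: [179.9, 15.2, -29.8]
ft_force: [-0.1, -0.3, 0.1]
finger_gap: 85.3
grip_force: 0.0
```

```bash
python3 - <<'E'
from h import *
s=st();p,d=save('wrist','w3')
E
```

```text
4.2 tcp loc [-89.7 -16.9  33.3] [179.9  15.2 -29.8] gap 85.3 F loc [ 0.1 -0.3  0.1] grip 0.0
```

View pics/w3.png

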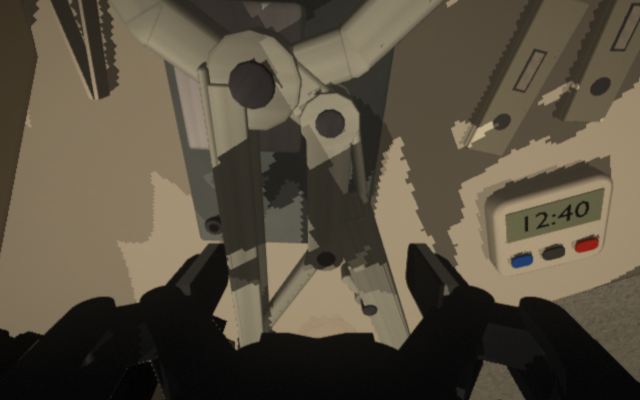

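Both handles lie between the fingers (left finger at column 215, right at 420, both handles inside). I begin the squeeze.

>>> apply_moves(
  rows=[
    [0,0,0,0,0,0],
    [0,0,0,0,0,0],
    [0,0,0,0,0,0],
    [0,0,0,0,0,0],
    [0,0,0,0,0,0],
  ],
  fingers=64,
  grip_force=40,
)

```text
time: 4.88
tool_pos: [476.6, -254.4, 38.1]
tcp_rot: [-179.9, 14.7, -29.8]
ft_force: [4.4, 9.8, 5.4]
finger_gap: 63.9
grip_force: 9.5
```

```bash
python3 - <<'E'
from h import *
st()
E
```

```text
4.88 tcp loc [-86.3 -14.8  38.1] [-179.9   14.7  -29.8] gap 63.9 F loc [-1.1 10.7  5.4] grip 9.5
```

>>> apply_moves(
  rows=[
    [0,-0.8,0,0,0,0],
    [0,-0.8,0,0,0,0],
    [0,-0.8,0,0,0,0],
    [0,-0.8,0,0,0,0],
    [0,0,0,0,0,0],
  ],
  fingers=57,
)

```text
time: 5.5
tool_pos: [478.8, -251.7, 39.3]
tcp_rot: [-179.9, 14.7, -29.7]
ft_force: [4.4, 11.8, 13.3]
finger_gap: 57.5
grip_force: 11.7
```

>>> apply_moves(
  rows=[
    [0,-1,0,0,0,0],
    [0,-1,0,0,0,0],
    [0,-1,0,0,0,0],
    [0,-0.5,0,0,0,0],
    [0,0,0,0,0,0],
  ],
  fingers=50,
)

```text
time: 6.12
tool_pos: [481.2, -249.0, 39.3]
tcp_rot: [-179.9, 14.6, -29.7]
ft_force: [6.3, 10.0, 10.8]
finger_gap: 50.1
grip_force: 8.5
```

```bash
python3 - <<'E'
from h import *
st();pk(['moving_grip','fixed_grip','lever_tip'],['top','side'])
E
```

```text
6.12 tcp loc [-85.   -7.8  39.3] [-179.9   14.6  -29.7] gap 50.1 F loc [ 0.5 11.8 10.8] grip 8.5
top lever_tip [-166.1  -30.4   60.7] 0.5
side moving_grip [-77.8 -32.7  58.7] 0.81
side fixed_grip [-75.5  20.   63.7] 0.69
side lever_tip [-166.3  -25.8   60.9] 0.62
```

>>> apply_moves(
  rows=[
    [0,-0.8,0,0,0,0],
    [0,-0.8,0,0,0,0],
    [0,-0.7,0,0,0,0],
    [0,0,0,0,0,0],
    [0,0,0,0,0,0],
  ],
  fingers=45,
)

```text
time: 7.15
tool_pos: [482.7, -246.9, 39.1]
tcp_rot: [-179.9, 14.5, -29.7]
ft_force: [7.9, 9.9, 8.6]
finger_gap: 45.6
grip_force: 6.4
```

>>> apply_moves(
  rows=[
    [0,-0.8,0,0,0,0],
    [0,-0.8,0,0,0,0],
    [0,-0.4,0,0,0,0],
    [0,0,0,0,0,0],
    [0,0,0,0,0,0],
  ],
  fingers=38,
)

```text
time: 7.78
tool_pos: [484.3, -244.6, 39.9]
tcp_rot: [-179.8, 14.5, -29.8]
ft_force: [8.4, 14.5, 15.2]
finger_gap: 38.8
grip_force: 37.7
```

```bash
python3 - <<'E'
from h import *
st();pk(['moving_grip','fixed_grip','lever_tip'],['top','side'])
E
```

```text
7.78 tcp loc [-84.5  -2.5  39.9] [-179.8   14.5  -29.8] gap 38.8 F loc [ 0.1 16.8 15.2] grip 37.7
top moving_grip [ -92.9 -152.8   -1.4] 0.27
side moving_grip [-81.2 -21.2  60.2] 0.84
side fixed_grip [   2.8 -149.9    1. ] 0.71
side lever_tip [-164.9   -7.2   64. ] 0.57
```

>>> apply_moves(
  rows=[
    [0,0,0,0,0,0],
    [0,0,0,0,0,0],
    [0,0,0,0,0,0],
    [0,0,0,0,0,0],
    [0,0,0,0,0,0],
  ],
  fingers=36,
  grip_force=60,
)

```text
time: 8.8
tool_pos: [484.5, -244.3, 40.1]
tcp_rot: [-179.8, 14.5, -29.8]
ft_force: [9.5, 15.7, 15.7]
finger_gap: 38.1
grip_force: 58.9
```

>>> apply_moves(
  rows=[
    [0,0,0,0,0,0],
    [0,0,0,0,0,0],
    [0,0,0,0,0,0],
    [0,0,0,0,0,0],
    [0,0,0,0,0,0],
  ],
  fingers=64,
)

```text
time: 9.43
tool_pos: [479.7, -246.3, 35.9]
tcp_rot: [179.9, 14.9, -29.8]
ft_force: [0.1, 0.3, 0.4]
finger_gap: 64.2
grip_force: 0.0
```

```bash
python3 - <<'E'
from h import *
st();pk(['moving_grip','fixed_grip','lever_tip','cassette'],['top','side','wrist'])
E
```

```text
9.43 tcp loc [-87.6  -6.3  35.9] [179.9  14.9 -29.8] gap 64.2 F loc [-0.1  0.4  0.4] grip 0.0
top cassette [ 186.6 -282.6   -2.7] 0.78
side moving_grip [-79.3 -20.5  59.8] 0.62
side fixed_grip [-75.7  18.2  65.4] 0.68
side lever_tip [-164.5   -6.    62.5] 0.72
side cassette [  74.4 -219.1    3.3] 0.88
wrist moving_grip [-80.5 -22.5  61.4] 0.62
wrist fixed_grip [-78.1  16.8  61.8] 0.95
wrist lever_tip [ -17.4 -110.2    0.2] 0.64
```

Locked: the handle holds by itself with the fingers off (gap 64 mm, no force). I retreat upwards and plan the lever approach, with the hand leaning to -y, clear of the microscope.

```bash
python3 - <<'E'
from h import *
a=(wld(-80,-10,125),[180,15,-29.7]);b=(wld(-150,-35,135),[-165,0,-29.7]);c=(wld(-164,18,110),[-165,0,-29.7])
plan(*a,2);plan(*b,3,fr=a);print();plan(*c,2,fr=b)
E
```

```text
[-7.8, 2.0, -43.9] [0.001, -0.001, -0.001]
[-7.8, 2.0, -43.9] [0.001, -0.001, -0.001]
[-23.4, 8.3, 2.8] [0.087, 0.087, -0.011]
[-23.6, 8.2, 0.1] [0.087, 0.087, -0.011]
[-23.6, 7.8, -2.7] [0.087, 0.087, -0.011]

[-7.0, -22.4, 18.9] [0.0, 0.0, 0.0]
[-7.0, -22.4, 18.9] [0.0, 0.0, 0.0]
```

>>> apply_moves(
  rows=[
    [-7.8,2,-44,0,0,0],
    [-7.8,2,-44,0,0,0],
    [-23.5,8.3,2.8,0.087,0.087,-0.011],
    [-23.5,8.2,0,0.087,0.087,-0.011],
    [-23.5,7.8,-2.7,0.087,0.087,-0.011],
  ],
)

```text
time: 10.8
tool_pos: [411.3, -240.3, 135.8]
tcp_rot: [-165.0, -0.4, -29.9]
ft_force: [-0.5, 0.0, 1.5]
finger_gap: 63.8
grip_force: 0.0
```

>>> apply_moves(
  rows=[
    [0,0,0,0,0,0],
    [0,0,0,0,0,0],
    [0,0,0,0,0,0],
    [0,0,0,0,0,0],
    [0,0,0,0,0,0],
  ],
  fingers=0,
)

```text
time: 11.42
tool_pos: [412.0, -240.0, 135.0]
tcp_rot: [-165.1, -0.1, -29.8]
ft_force: [0.2, -0.2, 0.1]
finger_gap: 0.4
grip_force: 0.0
```

```bash
python3 - <<'E'
from h import *
s=st();p,d=save('wrist','w4');np.savez('w4.npz',d=d,T=tcp(s),p=p)
pk(['moving_grip','lever_tip'],['wrist','top','side'])
W=cloud('wrist',d,tcp(s))
L=np.dstack([(W[...,:2]-O)@np.c_[ax,ay],W[...,2]])[d>0]
L=L[(L[:,2]>50)&(L[:,2]<80)]
for x in range(-184,-40,8):
    q=L[(abs(L[:,0]-x)<3)&(L[:,1]<2)&(L[:,1]>-80)]
    if len(q)>3: print(x,np.round(np.percentile(q[:,1],[2,50,98]),1),len(q))
E
```

```text
11.43 tcp loc [-149.5  -34.3  135. ] [-1.651e+02 -1.000e-01 -2.980e+01] gap 0.4 F loc [ 0.2 -0.   0.1] grip 0.0
wrist moving_grip [-80.  -22.7  60.6] 0.95
wrist lever_tip [-161.4   -7.9   62.1] 0.57
top moving_grip [-82.9 -24.5  64.7] 0.92
top lever_tip [-164.6   -7.3   61.5] 0.4
side moving_grip [-78.7 -23.   58.9] 0.58
side lever_tip [-164.2   -5.9   62.4] 0.68
-176 [-10.7  -6.   -5.1] 15
-168 [-11.7 -10.9  -6.7] 61
-160 [-12.7 -11.7  -8. ] 78
-152 [-13.4 -12.4  -8.8] 86
-144 [-13.8 -12.4  -9.3] 67
-136 [-17.7 -13.1  -9.4] 58
-128 [-21.2 -16.   -8. ] 175
-120 [-21.5 -16.7  -7.8] 194
-112 [-21.8 -16.7  -8.5] 201
-104 [-22.2 -17.3  -8.9] 208
-96 [-22.6 -17.6  -8.9] 222
-88 [-22.8 -15.7   1.6] 278
-80 [-23.2 -14.8   1.4] 317
-72 [-23.5 -14.1   1.1] 350
-64 [-23.9 -14.3   0.8] 370
-56 [-24.2 -13.    1.4] 438
-48 [-24.6 -14.1   0.1] 436
```

View pics/w4.png

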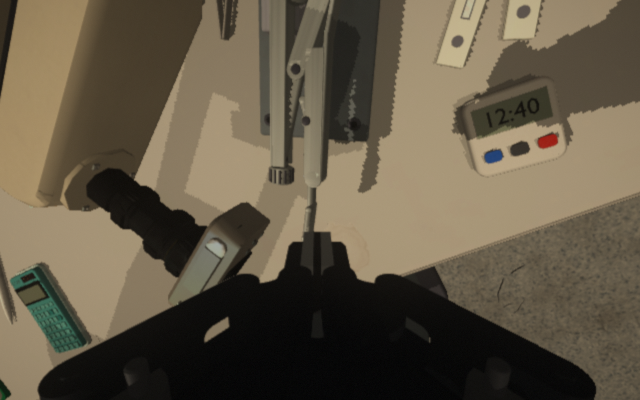

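```bash
python3 - <<'E'
from h import *
Ls=[]
z=np.load('w4.npz');Ls.append((cloud('wrist',z['d'],z['T']))[z['d']>0])
_,d=eyes.snapshot('side');Ls.append(cloud('side',d)[d>0])
W=np.vstack(Ls);L=np.c_[(W[:,:2]-O)@np.c_[ax,ay],W[:,2]]
for x in range(-200,-100,10):
    q=L[(abs(L[:,0]-x)<5)&(L[:,1]>15)&(L[:,1]<120)&(L[:,2]>25)&(L[:,2]<100)];print(x,len(q),q[:,1].min().round(1) if len(q) else None,np.percentile(q[:,1],5).round(1) if len(q) else None)
c=(wld(-164,19,100),[-165,0,-29.7]);e=(wld(-164,19,46),[-165,0,-29.7]);plan(*c,2);plan(*e,3,fr=c)
E
```

```text
-200 1044 47.9 50.3
-190 1368 39.6 44.3
-180 1432 38.1 39.6
-170 1041 40.5 46.3
-160 201 52.9 57.5
-150 0 None None
-140 0 None None
-130 61 15.2 15.7
-120 57 15.1 15.3
-110 44 15.1 15.1
[-7.2, -21.4, 23.9] [0.001, -0.002, -0.001]
[-7.1, -21.4, 23.9] [0.001, -0.002, -0.001]
[0.0, 4.7, 17.4] [0.0, 0.0, 0.0]
[0.0, 4.7, 17.4] [0.0, 0.0, 0.0]
[0.0, 4.7, 17.4] [0.0, 0.0, 0.0]
```

>>> apply_moves(
  rows=[
    [-4.3,-21,24,0,0,0],
    [-4.3,-21,24,0,0,0],
    [0,0,0,0,0,0],
    [0,0,0,0,0,0],
    [0,0,0,0,0,0],
  ],
)

```text
time: 12.6
tool_pos: [430.8, -191.2, 100.4]
tcp_rot: [-165.1, -0.2, -29.9]
ft_force: [0.6, -0.4, 0.1]
finger_gap: 0.2
grip_force: 0.0
```

```bash
python3 - <<'E'
from h import *
s=st();save('wrist','w5');plan(wld(-158,18,46),[-165,0,-29.7],4)
E
```

```text
12.6 tcp loc [-157.4   17.4  100.4] [-165.1   -0.2  -29.9] gap 0.2 F loc [ 0.7 -0.1  0.1] grip 0.0
[-0.2, 3.4, 13.2] [0.0, -0.001, -0.001]
[-0.2, 3.4, 13.2] [0.0, -0.001, -0.001]
[-0.2, 3.4, 13.2] [0.0, -0.001, -0.001]
[-0.2, 3.4, 13.2] [0.0, -0.001, -0.001]
```

View pics/w5.png

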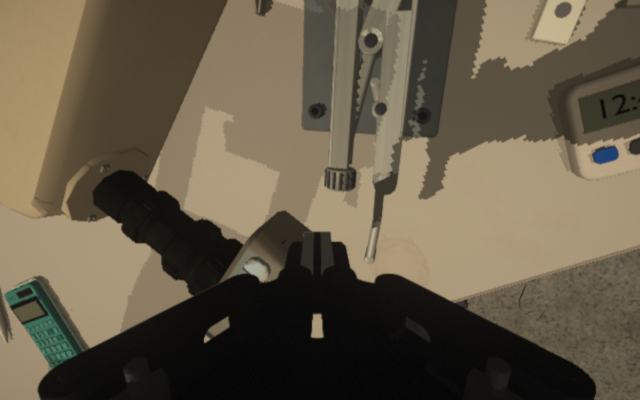

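The finger tips (317,245) are between the microscope's camera box (280,240) and the lever (372,250), behind the knob (340,180). I go down there.

>>> apply_moves(
  rows=[
    [0,3.5,13,0,0,0],
    [0,3.5,13,0,0,0],
    [0,3.5,13,0,0,0],
    [0,3.4,13,0,0,0],
    [0,0,0,0,0,0],
  ],
)

```text
time: 13.28
tool_pos: [429.5, -189.2, 44.0]
tcp_rot: [-165.0, 0.0, -29.9]
ft_force: [0.3, -0.6, -0.1]
finger_gap: -0.2
grip_force: 0.0
```

```bash
python3 - <<'E'
from h import *
s=st()
E
```

```text
13.28 tcp loc [-159.5   18.5   44. ] [-165.     0.   -29.9] gap -0.2 F loc [ 0.5 -0.4 -0.1] grip 0.0
```

>>> apply_moves(
  rows=[
    [0,3.9,-1,0,0,0],
    [0,3.9,-1,0,0,0],
    [0,3.9,-1,0,0,0],
    [0,3.9,-1,0,0,0],
    [0,3.9,-1,0,0,0],
  ],
)

```text
time: 13.9
tool_pos: [420.7, -208.2, 45.9]
tcp_rot: [-165.1, -0.2, -29.9]
ft_force: [1.9, 1.0, 0.3]
finger_gap: -0.0
grip_force: 0.9
```

```bash
python3 - <<'E'
from h import *
s=st();pk(['lever_tip','moving_grip'],['top','side'])
E
```

```text
13.9 tcp loc [-157.7   -2.3   45.9] [-165.1   -0.2  -29.9] gap -0.0 F loc [1.1 1.8 0.3] grip 0.9
top moving_grip [-80.1 -27.6  63.1] 0.63
side lever_tip [-164.6  -22.8   58. ] 0.67
side moving_grip [-80.  -25.5  59.1] 0.56
```

Contact is made (1.8 N) and the lever is moving out. I keep pushing.

>>> apply_moves(
  rows=[
    [0,3.9,-1,0,0,0],
    [0,3.9,-1,0,0,0],
    [0,3.9,-1,0,0,0],
    [0,0,0,0,0,0],
    [0,0,0,0,0,0],
  ],
)

```text
time: 14.82
tool_pos: [414.4, -218.1, 45.4]
tcp_rot: [-165.1, -0.1, -29.9]
ft_force: [0.9, 0.5, -0.6]
finger_gap: 0.1
grip_force: 0.0
```

```bash
python3 - <<'E'
from h import *
s=st();pk(['lever_tip','moving_grip'],['top','side'])
E
```

```text
14.82 tcp loc [-158.3  -14.1   45.4] [-1.651e+02 -1.000e-01 -2.990e+01] gap 0.1 F loc [ 0.5  0.9 -0.6] grip 0.0
top lever_tip [-162.8  -68.2   60.1] 0.54
top moving_grip [-78.2 -49.1  62.4] 0.62
side lever_tip [-163.   -62.4   63. ] 0.44
side moving_grip [-78.6 -49.8  62.7] 0.72
```

The pliers sprang open. I retreat upwards and check.

>>> apply_moves(
  rows=[
    [0,-5,-20,0,0,0],
    [0,-5,-20,0,0,0],
    [0,0,-45,0,0,0],
    [0,0,-50,0,0,0],
    [0,0,-50,0,0,0],
  ],
)

```text
time: 15.75
tool_pos: [394.9, -250.8, 228.2]
tcp_rot: [-165.1, -0.1, -29.9]
ft_force: [1.0, -0.9, 0.2]
finger_gap: 0.1
grip_force: 0.0
```

>>> apply_moves(
  rows=[
    [10,20,-10,0,0,0],
    [20,20,0,0,0,0],
    [20,20,0,0,0,0],
    [20,0,0,0,0,0],
    [0,0,0,0,0,0],
  ],
)

```text
time: 16.38
tool_pos: [426.1, -338.4, 220.7]
tcp_rot: [-165.1, -0.1, -29.9]
ft_force: [0.5, -0.2, 0.4]
finger_gap: 0.0
grip_force: 0.0
```

```bash
python3 - <<'E'
from h import *
s=st();p,d=save('wrist','w6');pl(['cassette','nest','moving_grip','lever_tip','finished_0','lab_timer','forceps'],['wrist'])
W=cloud('wrist',d,tcp(s));L=np.dstack([(W[...,:2]-O)@np.c_[ax,ay],W[...,2]])
m=(d>0)&(L[...,2]>55)&(abs(L[...,0]-75)<28)&(abs(L[...,1])<45);v,u=np.where(m)
c=p[max(v.min()-20,0):v.max()+20,max(u.min()-20,0):u.max()+20]
cv2.imwrite('pics/w6c.png',cv2.resize(c[:,:,::-1],None,fx=4,fy=4)[:600,:800]);print(c.shape)
E
```

```text
16.38 tcp loc [ -88.5 -112.8  220.7] [-1.651e+02 -1.000e-01 -2.990e+01] gap 0.0 F loc [0.5 0.  0.4] grip 0.0
wrist cassette [ 627.5 -324.9   51.3] 0.75
wrist cassette [ 511.  -511.7    3.2] 0.71
wrist nest [ 626.1 -316.9   53.4] 0.88
wrist moving_grip [ 464.8 -289.    61.4] 0.56
wrist finished_0 [ 486.1 -414.7   -1.1] 0.85
wrist finished_0 [ 491.6 -372.2    2.1] 0.82
wrist lab_timer [ 397.8 -370.3    2.9] 0.75
wrist forceps [ 634.4 -232.2   -0.8] 0.72
(61, 120, 3)
```

View pics/w6.png

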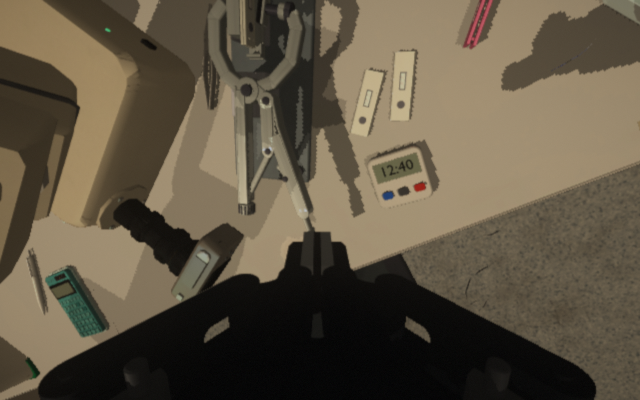

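View pics/w6c.png

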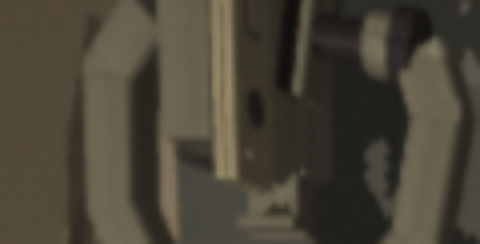

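The pliers are open: moving handle at (285,180), lever at rest at (310,225). The bystanders have not moved, and the cassette stands thin and closed in the nest at about (250,20).

```bash
python3 -c "
from h import *
print(job.hand_in())"
```

```text
the job is handed in; nothing more can be done
None
```

The pliers were squeezed until they locked and stayed shut on their own, then the release lever was pushed out and they sprang open; the cassette looks closed in its nest, the bystanders look undisturbed, and the job is handed in (no verdict was returned).

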